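# Press both cover buttons of a rail home against the bench bracket

### The job

The short wooden rail has a mushroom-headed cover button started in each end. Push both buttons fully home by pressing them, one after the other, against the open front face of the bent steel bracket screwed to the bench, turning the rail end for end between the two; do not push the buttons with the gripper itself. Then lay the rail down flat on the bench and let go, leaving everything else where it is.

Things in the scene. Friction and masses are not known exactly. Their poses are not given: they have to be found in the camera images.
- rail: loose pale wooden rail, a square bar 160 x 40 x 40 mm (0.16 kg), lying on the bench. Origin: centre of its underside; x along its length, z up as it lies. The plain flat pale plank without buttons is not it.
- rail_mid (a point): the middle of the rail's bar (20 mm above the underside origin), on the line through both buttons
- head_a: dark wooden mushroom head of the button in the rail's +x end: round, 28 mm across, 7 mm thick. Origin: centre of the head's underside (the face towards the rail); it lies 92 mm from the rail's middle when joint button_a is 0 and 80 mm when fully home, and the outer face that meets the bracket is 7 mm farther out
- head_b: the same head on the button in the rail's -x end
- button_a (a joint): how far the button in the rail's +x end has been pressed in, m: starts between 0 and 0.004 (head 12 to 8 mm clear of the rail's end, on its 12 mm thick stem), 0.012 is fully home with the head seated on the end. It slides straight along the rail with about 9 N of steady friction (more if pressed fast) and stays where it is left
- button_b (a joint): the same for the button in the rail's -x end
- bracket: bent steel angle bracket fixed to the bench: an upright plate 110 mm wide and 70 mm high, with a foot plate and side ribs behind it. Origin: on the bench at the middle of the bottom edge of the front face; x points backwards, from the front face into the bracket, y along its width, z up. The flat front face (the plane x = 0) looks to -x, roughly towards the robot; nothing stands in front of it, and the foot is all behind it
- ply_ring: bystander: flat plywood ring 116 mm across, 14 mm thick; origin at its centre underneath
- ply_c: bystander: flat plywood letter-like C about 136 mm across, 14 mm thick; origin at its centre underneath
- drill: bystander: cordless drill lying on its side, about 215 x 180 x 60 mm; origin under its motor
- offcut: bystander: plain flat plank 200 x 45 x 20 mm; origin at its centre underneath
- pencil: bystander: red carpenter's pencil 170 x 15 x 8 mm; origin at its centre underneath
- glue: bystander: standing white glue bottle 64 mm across, 170 mm high; origin at its centre underneath
- driver: bystander: screwdriver lying on the bench
There are look-alikes about, which are no part of the job. What is meant by the bracket is not black or orange, and is the smaller of those in its own colour.

How it is judged:
On the way, in this order (a step that is already met when the one before it is completed fails the run):
1. a first button is home (less than 2 mm left) while its head is against the bracket, with the rail in front of the bracket (x of rail_mid in the frame of bracket below 0 m and ((value of joint button_a above 0.01 m and contact force between head_a and bracket above 1 N) or (value of joint button_b above 0.01 m and contact force between head_b and bracket above 1 N))), for 0.1 s.
2. both buttons are home (less than 2 mm left), the second pressed there against the bracket with the rail in front of it (x of rail_mid in the frame of bracket below 0 m and value of joint each of button_a, button_b above 0.01 m and contact force between any of head_a, head_b and bracket above 1 N), for 0.1 s.
At the end, for the whole second after the job is handed in: Both buttons pressed in to within 2 mm of fully home; the rail released, at rest and lying flat on the bench (its middle 14 to 26 mm above the bench, its length level within 5 degrees), any side up, anywhere (value of joint each of button_a, button_b above 0.01 m and height (world z) of rail_mid between 0.014 and 0.026 m and angle between rail's own x axis and vertical between 1.48 and 1.66 rad and linear speed of rail below 0.02 m/s and contact force between the fingers and rail below 0.1 N); the robot touches nothing.
It fails at once if the gripper pushes on a button's head (more than 5 N) (contact force between any of the fingers, the arm and head_a above 5 N or contact force between any of the fingers, the arm and head_b above 5 N).
It fails at once if a bystander is moved more than 30 mm (distance of any of ply_ring, ply_c, drill, offcut, pencil, glue, driver from where it was at the start of the episode above 0.03 m).
It also fails if it takes over 58 s, if anything falls off the work surface, if the arm or the gripper's body presses on something with over 40 N, if the wrist force passes 120 N, or if a joint passes its speed limit or range.

### The arm

A 7-joint arm with a two-finger parallel gripper is mounted at the origin on the work surface. World frame = base frame: x ahead of the robot, y to its left, z up, the work surface at z = 0. Lengths are in m, angles in rad, forces in N, time in s.
With the tool pointing down it reaches from about 0.35 to 0.9 m from the base axis. Payload 8.1 kg.
Tool frame: the origin (TCP) lies at the centre of the arm's flange, where the gripper is bolted on; the fingertips stand 178 mm ahead of it and the grasp point (between the pads) lies 159 mm ahead of it; z points along the fingers, y is the line along which they close (so a half turn about z gives the same grasp; the last joint's range is limited). The gripper opens to 92 mm and grips with 3 to 60 N. Pads are 19 mm wide; open, the fingers measure 130 mm over their backs; the gripper's body (75 mm by 190 mm) begins 47 mm behind the grasp point.
Start: joints at [1.194, 0.434, 0.025, 1.573, -0.012, 1.134, -0.075], TCP at [0.169, -0.602, 0.405] pointing down, gripper open.
Joint ranges: [-2.62, 2.62], [-0.44, 2.09], [-1.27, 1.32], [0.08, 2.57], [-1.32, 4.46], [0.12, 2], [-2.74, 2.74]. Speed limits (rad/s): [2.22, 2.22, 3.01, 3.01, 3.14, 3.14, 3.14].

### API

Orientations are given as a rotation vector (axis times angle).
In Python, from cell import arm gives the robot as it stands. The module is installed in compiled form; this text tells all that it offers.
- The arm moves only by the shell command python3 -m inch 'ROWS' [FORCE]. ROWS is text: rows parted by semicolons, each of 5 numbers parted by spaces: the shift along the tool's x, y, z in m, then the turn about the tool's z in rad, then the finger opening in m, from 0 to 0.0918. In form: x y z roll fingers; .... A call has 1 to 5 rows; each row is the pose to reach, as a shift and turn from the pose commanded when the call began, along the tool's axes at that moment; what a row does not reach only later rows make up. A row lasts 1/10 s, in which the tool goes at most 50 mm and 8.59 degrees, less where a joint would pass 70% of its speed; a pose out of reach is approached as far as the arm can. A call with a gripper value outside its range is refused whole. The fingers move at their own pace and stop on an object; FORCE is the grip in N (left out, the last holds). Time passes only in rows, so rows that repeat a pose let the fingers close. It gives the time, the measured TCP pose, the force, the opening and the grip force at its end, in the units of the state.
- arm.observe(): the state, without advancing time (a new reading comes with each control period).
- arm.get_image(name): name is "scene" or "top"; returns the picture (384x512x3 uint8, red, green, blue); there is no depth.
- arm.get_calibration(name): a dict with "intrinsics" (3x3 intrinsics, pixels), "pose" (4x4, takes a point from camera to world coordinates). Camera axes: x right, y up, looking along -z (the intrinsics and any distortion apply to the point x, -y, -z); pixel columns grow to the right and rows downward; lengths in m; the calibration is good to about 2 mm. A picture is of the moment at which its call begins. get_calibration takes no time and is no camera call.
- arm.sign_off(): hands the job in; it is judged then, once.
Trained networks look in the newest picture that a camera, given by its name, has taken for a name from the list of things; names that differ only in an ending like _2 or _b are one class to them, and where a whole thing is asked for, a point or a joint stands for the part that bears it (a point fixed in the world has none). Each returns a list of dicts, best first, with "conf" (0 to 1); they miss things now and then, are a little off and sometimes report something else, mostly with a low value. They report only what shows in the picture. A call takes as long as a camera call. They do not tell look-alikes from the thing itself.
- arm.look_for(camera, query): "point" ([row, column] in pixels, amid what is visible of it).
- arm.silhouettes(camera, query): "region" (384x512 bool, what is visible of it) and "point" ([row, column] in pixels, amid what is visible of it).
- arm.place_of(camera, query): "point" ([row, column] in pixels: a listed point, or the origin of a listed thing).
The state is a dict: "clock": time; "joints": joint angles; "dq": joint speeds; "joint_efforts": joint torques, N m; "position": TCP position; "ee_rot": TCP orientation; "force": force on the tool from outside, world axes, zero at the start; "ft_torque": the same for the moment, N m; "width": opening from 0.0 (shut) to 1.0 (fully open); "gripper_force": force on a finger pad.
Only numpy, scipy, OpenCV 4.12 (cv2) and the standard library are available. Lean on these libraries where they do the work, as an engineer would, in place of code of your own. Each camera call takes 0.05 s, during which the arm holds its last target. There are 200 camera calls.

## Working session

There is one attempt and no reset: what is moved stays moved. The work goes in short steps, Python scripts to look and compute and a shell command to move; the robot and the scene stay as the last step left them, time stands still between calls to the robot, and variables do not carry over. Pictures are saved under pics/ and viewed, at most 10 in all, crops included, and the job is handed in when it is done.

```bash
mkdir -p pics; ls; cat > h.py <<'E'
from cell import arm
import numpy as np, cv2
from scipy.spatial.transform import Rotation as R
def proj(cam,P):
    c=arm.get_calibration(cam);K=np.array(c["intrinsics"]);T=np.linalg.inv(np.array(c["pose"]))
    p=T[:3,:3]@np.array(P,float)+T[:3,3];q=K@np.array([p[0],-p[1],-p[2]]);return q[:2]/q[2]
def onz(cam,pt,z):
    c=arm.get_calibration(cam);K=np.array(c["intrinsics"]);T=np.array(c["pose"])
    d=np.linalg.inv(K)@np.array([pt[1],pt[0],1.]);d=T[:3,:3]@np.array([d[0],-d[1],-d[2]])
    return T[:3,3]+d*(z-T[2,3])/d[2]
def save(n,img): cv2.imwrite("pics/"+n+".png",np.ascontiguousarray(img[:,:,::-1]))
E
python3 - <<'E'
from h import *
np.set_printoptions(precision=3,suppress=True)
a=arm.get_image("scene");b=arm.get_image("top")
save("two",np.vstack([cv2.resize(b,None,fx=1,fy=1)]));save("scene",cv2.resize(a,(800,600)))
save("top",cv2.resize(b,(800,600)))
for c in("top","scene"):
    print(c,np.array(arm.get_calibration(c)["pose"])[:3,3])
    for n in("rail","rail_mid","head_a","bracket","glue"):
        for d in arm.place_of(c,n)[:5]: print(n,d["conf"],d["point"],onz(c,d["point"],0.02 if n in("rail_mid","head_a") else 0))
print(arm.observe())
E
```

```text
pics
top [ 0.169 -0.009  1.528]
rail 0.78 [189.7, 321.0] [ 0.506 -0.206  0.   ]
rail 0.32 [196.8, 293.0] [ 0.478 -0.117  0.   ]
rail_mid 0.81 [188.9, 319.4] [ 0.504 -0.198  0.02 ]
head_a 0.49 [196.8, 290.0] [ 0.473 -0.106  0.02 ]
head_a 0.49 [181.1, 347.8] [ 0.535 -0.287  0.02 ]
bracket 0.96 [261.7, 138.7] [0.242 0.355 0.   ]
bracket 0.68 [107.9, 178.7] [0.757 0.277 0.   ]
bracket 0.58 [144.1, 211.7] [0.638 0.157 0.   ]
glue 0.88 [142.6, 152.5] [0.631 0.352 0.   ]
scene [ 1.06  -1.021  0.994]
rail_mid 0.67 [226.5, 231.3] [ 0.502 -0.187  0.02 ]
bracket 0.97 [203.9, 186.9] [ 0.275 -0.153  0.   ]
bracket 0.91 [192.1, 310.4] [0.657 0.162 0.   ]
bracket 0.77 [139.8, 245.3] [0.225 0.368 0.   ]
bracket 0.62 [179.9, 345.0] [0.749 0.313 0.   ]
glue 0.59 [164.7, 323.5] [0.629 0.37  0.   ]
glue 0.48 [248.9, 294.2] [ 0.734 -0.151  0.   ]
glue 0.26 [282.8, 245.3] [ 0.664 -0.359  0.   ]
{'clock': 0.6, 'joints': array([ 1.194,  0.434,  0.025,  1.573, -0.012,  1.134, -0.075]), 'dq': array([ 0.001, -0.   ,  0.   ,  0.001,  0.001,  0.003,  0.001]), 'joint_efforts': array([ -0.   , -66.734,   0.984, -31.469,  -0.061,   0.033,   0.   ]), 'position': array([ 0.169, -0.602,  0.405]), 'ee_rot': array([3.112, 0.429, 0.   ]), 'force': array([-0.743,  0.487, -1.283]), 'ft_torque': array([-0.026, -0.041, -0.029]), 'gripper_force': 0.0, 'width': 0.9970495388923545}
```

View pics/top.png

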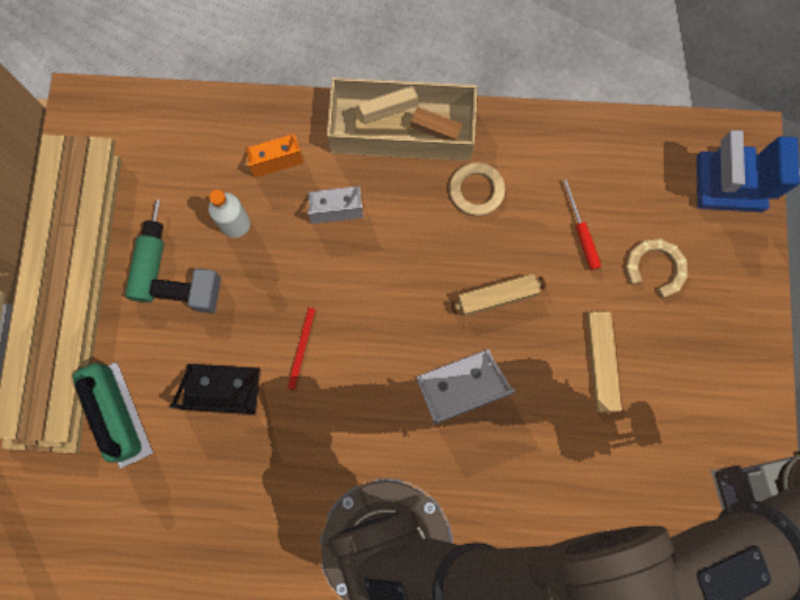

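View pics/scene.png

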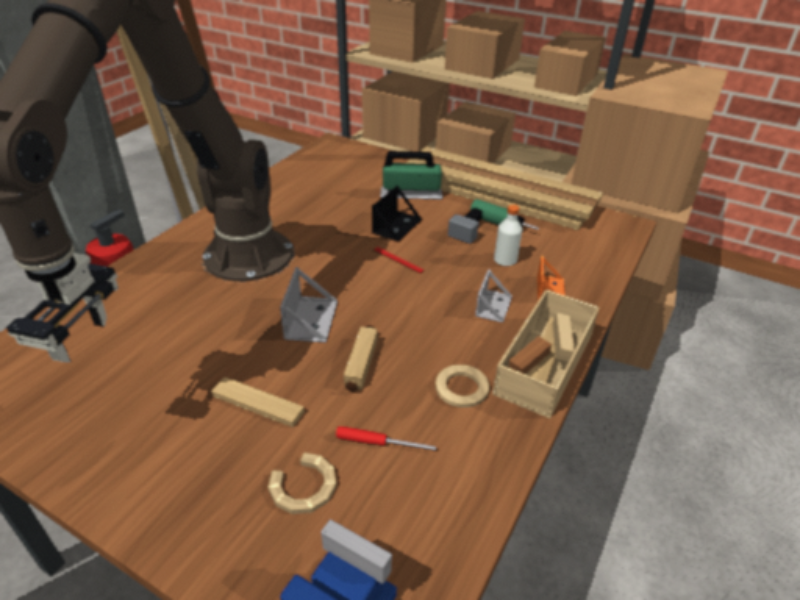

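The top picture (800×600) shows four brackets: black (220,388), orange (275,155), big grey (465,387) and small grey (335,205). The small grey one fits, because it is neither black nor orange and is the smaller of its colour. The rail is at (498,294), with dark heads at both ends. The buttonless plank at (605,362) is the offcut.

```bash
python3 - <<'E'
from h import *
np.set_printoptions(precision=4,suppress=True)
b=arm.get_image("top");
t=arm.silhouettes("top","bracket");
for d in t: print(d["conf"],d["point"],cv2.minAreaRect(np.argwhere(d["region"])[:,::-1].astype(np.float32)))
t2=arm.silhouettes("top","rail_mid")
for d in t2[:2]: print('rail',d["conf"],d["point"],cv2.minAreaRect(np.argwhere(d["region"])[:,::-1].astype(np.float32)))
a=arm.get_image("scene")
for d in arm.look_for("scene","head_a")+arm.look_for("top","head_a"): print(d["conf"],d["point"])
def crop(im,r,c,h,w,s): return cv2.resize(im[r:r+h,c:c+w],None,fx=s,fy=s,interpolation=cv2.INTER_CUBIC)
print(arm.get_calibration("top")["pose"])
save("crop",np.vstack([np.hstack([crop(b,110,185,40,60,6.66),crop(a,165,295,40,60,6.66)]),np.hstack([crop(b,165,280,40,80,5),crop(a,200,210,60,60,6.66)[:200]])]))
E
```

```text
0.97 [243.8, 292.9] ((297.62066650390625, 246.45309448242188), (32.46482849121094, 54.78116226196289), 68.74949645996094)
0.88 [131.0, 213.5] ((214.1158447265625, 131.0426788330078), (20.650697708129883, 35.55895233154297), 83.6598129272461)
0.66 [244.9, 140.0] ((137.7684783935547, 248.70428466796875), (54.26911163330078, 30.003955841064453), 3.5763344764709473)
rail 0.96 [191.3, 320.0] ((318.9449462890625, 188.8165283203125), (13.792698860168457, 60.151493072509766), 73.3007583618164)
0.59 [247.7, 224.8]
[[ 0.0617  0.9765 -0.2064  0.1685]
 [-0.9981  0.059  -0.0191 -0.0086]
 [-0.0065  0.2072  0.9783  1.5277]
 [ 0.      0.      0.      1.    ]]
```

View pics/crop.png

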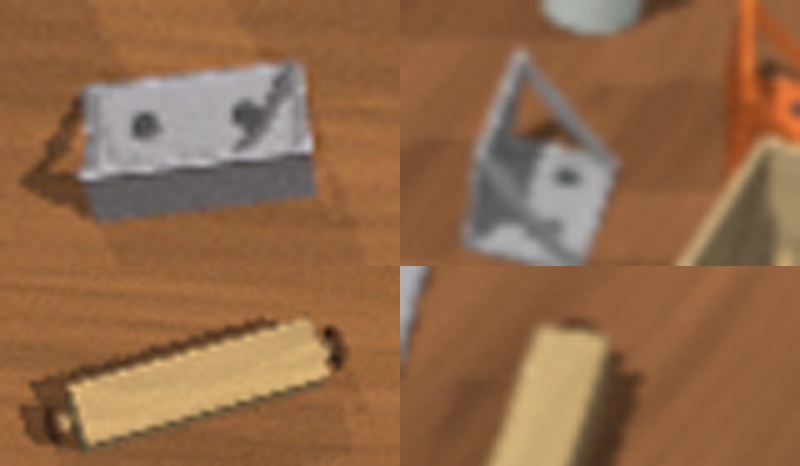

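Crop: the small grey bracket has no look-alike beside it in its own size. Its dark front-face strip has its bottom edge at about (199.3,143.0) to (232.3,139.0) px and its top edge at about (197.0,136.7) to (231.5,132.8) px. The rail shows a dark head at each end.

```bash
python3 - <<'E'
from h import *
np.set_printoptions(precision=4,suppress=True)
for n,pts,z in(("bot",[(143.0,199.3),(139,232.3)],0),("top",[(136.7,197.),(132.8,231.5)],.07)):
    P=[onz("top",p,z) for p in pts];d=P[0]-P[1];print(n,P,np.mean(P,0),np.linalg.norm(d),"yaw of y axis",np.degrees(np.arctan2(-d[0],d[1])))
Q=[(70,383),(310,318),(328,375),(88,447)]
P=np.array([onz("top",(165+(y-266)/5,280+x/5),.04) for x,y in Q]);print(P,P.mean(0))
l=(P[0]+P[3]-P[1]-P[2])/2;print(np.linalg.norm(l),np.degrees(np.arctan2(l[1],l[0])))
M=arm.place_of("top","rail_mid")[0]["point"];print(onz("top",M,.02))
for d in arm.place_of("top","head_a"):print(d["conf"],onz("top",d["point"],.02))
d=arm.silhouettes("top","rail")[0];r=cv2.minAreaRect(np.array([onz("top",p,.03)[:2]*1000 for p in np.argwhere(d["region"])],np.float32));print(r)
o=arm.observe();Rm=R.from_rotvec(o["ee_rot"]).as_matrix();print(Rm)
E
```

```text
bot [array([0.639 , 0.1979, 0.    ]), array([0.6592, 0.0906, 0.    ])] [0.6491 0.1443 0.    ] 0.10919134007419525 yaw of y axis 10.646694748021588
top [array([0.6377, 0.1974, 0.07  ]), array([0.6569, 0.09  , 0.07  ])] [0.6473 0.1437 0.07  ] 0.10912986291507001 yaw of y axis 10.177200808776014
[[ 0.4965 -0.1162  0.04  ]
 [ 0.5474 -0.2651  0.04  ]
 [ 0.5114 -0.2772  0.04  ]
 [ 0.4564 -0.1291  0.04  ]] [ 0.5029 -0.1969  0.04  ]
0.1576558705976874 109.62059966865317
[ 0.4961 -0.1996  0.02  ]
0.49 [ 0.5294 -0.2878  0.02  ]
0.47 [ 0.4761 -0.1051  0.02  ]
((501.9967041015625, -195.7325439453125), (46.40858840942383, 195.26524353027344), 20.036619186401367)
[[ 0.9628  0.2703 -0.    ]
 [ 0.2703 -0.9628 -0.0001]
 [-0.      0.0001 -1.    ]]
```

```bash
cat > g.py <<'E'
# usage: python3 g.py x y z yawdeg : remaining shift in tool axes for the TCP, roll in rad
import sys
from h import *
x,y,z,yaw=map(float,sys.argv[1:5]);o=arm.observe();Rm=R.from_rotvec(o["ee_rot"]).as_matrix()
d=Rm.T@(np.array([x,y,z])-o["position"]);Y=np.degrees(np.arctan2(Rm[1,0],Rm[0,0]))
w=-(yaw-Y);w=(w+180)%360-180
print("shift",d.round(4),"roll",np.radians(w).round(3),"Y",Y.round(2),"tilt",np.degrees(np.arccos(-Rm[2,2])).round(2),"pos",o["position"].round(4),"q",o["joints"].round(2),"F",o["force"].round(1),"w",round(o["width"]*.0918,4),o["gripper_force"],o["clock"])
E
python3 -m inch '0.04 -0.027 0.01 -0.14 0.0918; 0.08 -0.053 0.02 -0.28 0.0918; 0.12 -0.08 0.03 -0.42 0.0918; 0.155 -0.107 0.04 -0.56 0.0918; 0.19 -0.13 0.05 -0.7 0.0918' 60
python3 g.py 0.502 -0.197 0.30 109.6
```

```text
clock: 1.55
position: [0.3177, -0.4233, 0.3547]
ee_rot: [2.772, 1.478, 0.0]
force: [1.1, -0.5, 0.0]
width: 1.003
gripper_force: 0.0
shift [0.2906 0.027  0.0546] roll -0.933 Y 56.15 tilt 0.03 pos [ 0.3177 -0.4233  0.3547] q [ 0.99  0.34 -0.21  1.86  0.09  0.95  0.15] F [ 1.1 -0.5  0. ] w 0.0921 0.0 1.55
```

```bash
python3 -m inch '0.045 0.004 0.01 -0.14 0.0918; 0.09 0.008 0.02 -0.28 0.0918; 0.135 0.012 0.03 -0.42 0.0918; 0.18 0.016 0.04 -0.56 0.0918; 0.22 0.02 0.05 -0.7 0.0918'
python3 g.py 0.502 -0.197 0.30 109.6
```

```text
clock: 2.05
position: [0.4582, -0.2526, 0.3047]
ee_rot: [2.096, 2.339, 0.001]
force: [0.8, -1.8, -0.4]
width: 1.004
gripper_force: 0.0
shift [0.0505 0.0496 0.0047] roll -0.233 Y 96.27 tilt 0.06 pos [ 0.4582 -0.2526  0.3047] q [ 0.72  0.42 -0.42  1.91  0.22  0.85  0.3 ] F [ 0.8 -1.8 -0.4] w 0.0921 0.0 2.05
```

```bash
python3 -m inch '0.025 0.025 0.005 -0.12 0.0918; 0.05 0.05 0.005 -0.233 0.0918; 0.05 0.05 0.005 -0.233 0.0918'
python3 g.py 0.502 -0.197 0.183 109.6; python3 - <<'E'
from h import *
b=arm.get_image("top");a=arm.get_image("scene")
f=lambda im,r,c:cv2.resize(im[r:r+100,c:c+100],(400,400),interpolation=cv2.INTER_CUBIC)
save("pre",np.hstack([f(b,140,270),f(a,180,180)]))
E
```

```text
clock: 2.35
position: [0.5045, -0.195, 0.3]
ee_rot: [1.805, 2.57, 0.006]
force: [-0.3, -0.3, 0.2]
width: 1.002
gripper_force: 0.0
shift [-0.0012 -0.0034  0.117 ] roll 0.004 Y 109.84 tilt 0.22 pos [ 0.5045 -0.195   0.3   ] q [ 0.63  0.46 -0.48  1.87  0.27  0.87  0.36] F [-0.3 -0.3  0.2] w 0.0919 0.0 2.35
```

View pics/pre.png

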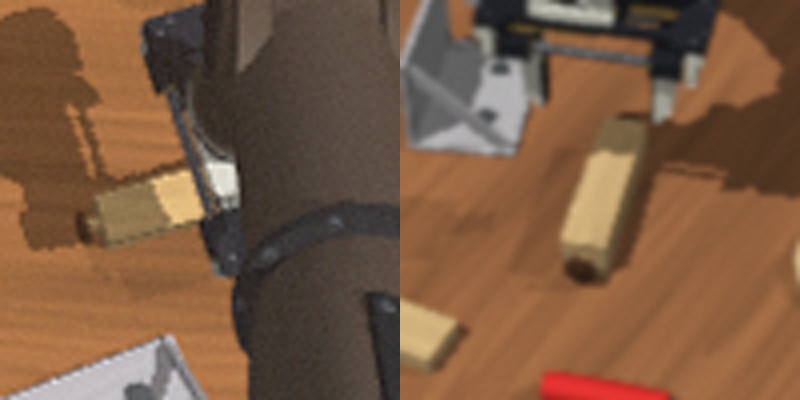

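The open gripper stands across the rail, with its fingers on both sides: about (180,130) in the left crop and (540,80) to (660,100) in the right crop. I'm descending to grip now.

```bash
python3 -m inch '-0.001 -0.003 0.045 0 0.0918; -0.001 -0.003 0.085 0 0.0918; -0.001 -0.003 0.117 0 0.0918; -0.001 -0.003 0.117 0 0.0918; -0.001 -0.003 0.117 0 0.0918'; python3 -m inch '0 0 0 0 0.03; 0 0 0 0 0.03; 0 0 0 0 0.03; 0 0 0 0 0.03; 0 0 0 0 0.03' 60
python3 g.py 0.502 -0.197 0.183 109.6
```

```text
clock: 2.95
position: [0.4983, -0.2029, 0.1822]
ee_rot: [-1.822, -2.558, 0.002]
force: [-0.5, -0.1, -0.2]
width: 0.997
gripper_force: 0.0
clock: 3.45
position: [0.4991, -0.2016, 0.183]
ee_rot: [1.819, 2.561, 0.0]
force: [-1.4, 0.7, 0.3]
width: 0.616
gripper_force: 0.0
shift [ 0.0034  0.0043 -0.    ] roll -0.006 Y 109.24 tilt 0.02 pos [ 0.4991 -0.2016  0.183 ] q [ 0.57  0.62 -0.39  1.97  0.39  0.62  0.26] F [-1.4  0.7  0.3] w 0.0566 0.0 3.45
```

```bash
python3 -m inch '0 0 0 0 0.03; 0 0 0 0 0.03; 0 0 0 0 0.03; 0 0 0 0 0.03; 0 0 0 0 0.03' 60; python3 -m inch '0 0 -0.03 0 0.03; 0 0 -0.07 0 0.03; 0 0 -0.12 0 0.03; 0 0 -0.12 0 0.03' 60
python3 g.py 0.50 0.116 0.30 190.4
```

```text
clock: 3.95
position: [0.4994, -0.2015, 0.1829]
ee_rot: [1.818, 2.561, 0.001]
force: [2.5, 1.7, 1.4]
width: 0.433
gripper_force: 60.0
clock: 4.35
position: [0.5007, -0.2018, 0.3082]
ee_rot: [1.815, 2.555, 0.003]
force: [0.9, 0.1, -2.7]
width: 0.433
gripper_force: 60.0
shift [0.3003 0.104  0.0072] roll -1.417 Y 109.23 tilt 0.47 pos [ 0.5007 -0.2018  0.3082] q [ 0.64  0.45 -0.49  1.87  0.27  0.88  0.37] F [ 0.9  0.1 -2.7] w 0.0397 59.9992972612381 4.35
```

```bash
python3 -m inch '0.03 0.013 0 -0.14 0.03; 0.06 0.026 0 -0.28 0.03; 0.09 0.039 0 -0.42 0.03; 0.12 0.052 0 -0.56 0.03; 0.15 0.065 0.007 -0.7 0.03' 60
python3 g.py 0.525 0.1214 0.30 190.4
```

```text
clock: 4.85
position: [0.5106, -0.0376, 0.2954]
ee_rot: [-0.822, -3.032, 0.001]
force: [0.3, -0.7, -1.0]
width: 0.433
gripper_force: 60.0
shift [ 0.0679  0.1445 -0.0047] roll -0.711 Y 149.65 tilt 0.04 pos [ 0.5106 -0.0376  0.2954] q [ 0.48  0.47 -0.68  1.93  0.39  0.87  0.64] F [ 0.3 -0.7 -1. ] w 0.0397 59.995096921920776 4.85
```

```bash
python3 -m inch '0.014 0.029 0 -0.14 0.03; 0.028 0.058 0 -0.28 0.03; 0.042 0.087 0 -0.42 0.03; 0.055 0.116 0 -0.56 0.03; 0.068 0.1445 0 -0.7 0.03' 60
python3 g.py 0.525 0.1214 0.21 190.4
```

```text
clock: 5.35
position: [0.5256, 0.1211, 0.2947]
ee_rot: [0.268, -3.128, 0.001]
force: [0.6, -0.4, -1.4]
width: 0.433
gripper_force: 60.0
shift [0.0004 0.0004 0.0847] roll -0.011 Y -170.22 tilt 0.12 pos [0.5256 0.1211 0.2947] q [ 0.28  0.57 -0.85  1.86  0.52  0.95  0.93] F [ 0.6 -0.4 -1.4] w 0.0398 59.995315074920654 5.35
```

```bash
python3 -m inch '0 0 0.04 0 0.03; 0 0 0.07 -0.01 0.03; 0 0 0.085 -0.01 0.03; 0 0 0.09 -0.01 0.03; 0 0 0.09 -0.01 0.03' 60
python3 g.py 0.525 0.1214 0.205 190.4;  python3 - <<'E'
from h import *
b=arm.get_image("top");a=arm.get_image("scene")
f=lambda im,r,c:cv2.resize(im[r:r+80,c:c+80],(400,400),interpolation=cv2.INTER_CUBIC)
save("p1",np.hstack([f(b,110,180),f(a,160,250)]))
E
```

```text
clock: 5.85
position: [0.5261, 0.1203, 0.2055]
ee_rot: [0.274, -3.129, 0.0]
force: [-0.1, 0.8, -1.5]
width: 0.433
gripper_force: 60.0
shift [0.0009 0.0013 0.0005] roll -0.007 Y -169.99 tilt 0.05 pos [0.5261 0.1203 0.2055] q [ 0.21  0.68 -0.75  1.93  0.65  0.79  0.83] F [-0.1  0.8 -1.5] w 0.0397 59.99938130378723 5.85
```

View pics/p1.png

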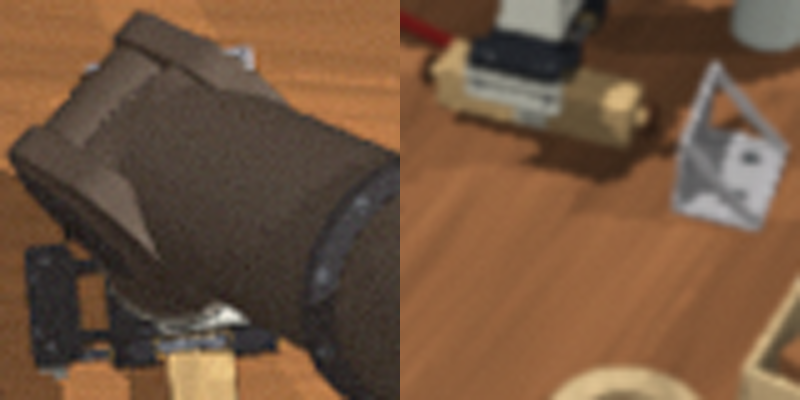

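The rail is level and the head at about (645,115) points square at the bracket face at about (690,150). I'm pressing now.

```bash
python3 -m inch '-0.01 0 0 0 0.03; -0.02 0 0 0 0.03; -0.025 0 0 0 0.03; -0.03 0 0 0 0.03; -0.034 0 0 0 0.03' 60
python3 g.py 0.525 0.1214 0.205 190.4
python3 -m inch '-0.002 0 0 0 0.03; -0.004 0 0 0 0.03; -0.006 0 0 0 0.03; -0.006 0 0 0 0.03' 60
python3 g.py 0.525 0.1214 0.205 190.4
```

```text
clock: 6.45
position: [0.5587, 0.1262, 0.2053]
ee_rot: [0.275, -3.126, 0.002]
force: [-9.5, -2.9, 3.2]
width: 0.431
gripper_force: 60.0
shift [0.034  0.0011 0.0005] roll -0.006 Y -169.95 tilt 0.22 pos [0.5587 0.1262 0.2053] q [ 0.19  0.72 -0.75  1.85  0.65  0.84  0.86] F [-9.5 -2.9  3.2] w 0.0396 60.000725984573364 6.45
clock: 6.85
position: [0.5641, 0.1272, 0.2051]
ee_rot: [0.275, -3.125, 0.002]
force: [-7.5, -1.3, 1.8]
width: 0.43
gripper_force: 60.0
shift [0.0395 0.0011 0.0003] roll -0.006 Y -169.93 tilt 0.25 pos [0.5641 0.1272 0.2051] q [ 0.19  0.72 -0.75  1.84  0.65  0.85  0.87] F [-7.5 -1.3  1.8] w 0.0395 60.00041484832764 6.85
```

```bash
python3 -m inch '-0.001 0 0 0 0.03; -0.002 0 0 0 0.03; -0.003 0 0 0 0.03; -0.003 0 0 0 0.03' 60;
python3 g.py 0.525 0.1214 0.205 190.4
```

```text
clock: 7.25
position: [0.5669, 0.1277, 0.2051]
ee_rot: [0.275, -3.125, 0.002]
force: [-7.6, -1.9, 2.6]
width: 0.43
gripper_force: 60.0
shift [0.0424 0.0011 0.0003] roll -0.006 Y -169.93 tilt 0.27 pos [0.5669 0.1277 0.2051] q [ 0.19  0.73 -0.75  1.83  0.64  0.85  0.87] F [-7.6 -1.9  2.6] w 0.0395 60.00045955181122 7.25
```

```bash
python3 -m inch '-0.001 0 0 0 0.03; -0.002 0 0 0 0.03; -0.002 0 0 0 0.03' 60;
python3 g.py 0.525 0.1214 0.205 190.4
```

```text
clock: 7.55
position: [0.5678, 0.128, 0.2049]
ee_rot: [0.276, -3.122, 0.004]
force: [-13.6, -3.2, 6.0]
width: 0.431
gripper_force: 60.0
shift [0.0433 0.001  0.0002] roll -0.005 Y -169.9 tilt 0.43 pos [0.5678 0.128  0.2049] q [ 0.19  0.73 -0.75  1.83  0.64  0.85  0.87] F [-13.6  -3.2   6. ] w 0.0396 60.00160217285156 7.55
```

```bash
python3 -m inch '-0.001 0 0 0 0.03; -0.002 0 0 0 0.03; -0.003 0 0 0 0.03; -0.003 0 0 0 0.03; -0.003 0 0 0 0.03' 60;
python3 g.py 0.525 0.1214 0.205 190.4
```

```text
clock: 8.05
position: [0.5688, 0.1283, 0.2043]
ee_rot: [0.277, -3.118, 0.006]
force: [-22.4, -5.4, 9.2]
width: 0.436
gripper_force: 60.0
shift [ 0.0443  0.001  -0.0001] roll -0.005 Y -169.86 tilt 0.7 pos [0.5688 0.1283 0.2043] q [ 0.19  0.73 -0.75  1.82  0.64  0.86  0.87] F [-22.4  -5.4   9.2] w 0.04 60.00276267528534 8.05
```

```bash
python3 -m inch '0.02 0 0 0 0.03; 0.04 0 0 0 0.03; 0.06 0 -0.02 0 0.03; 0.07 0 -0.06 0.14 0.03; 0.07 0 -0.09 0.28 0.03' 60;
python3 -m inch '0 0 0 0.14 0.03; 0 0 0 0.28 0.03; 0 0 0 0.42 0.03; 0 0 0 0.56 0.03; 0 0 0 0.7 0.03' 60;
python3 g.py 0.525 0.1214 0.30 10.4
```

```text
clock: 8.55
position: [0.5031, 0.1167, 0.297]
ee_rot: [-0.171, -3.135, 0.0]
force: [1.5, 0.7, -1.5]
width: 0.431
gripper_force: 60.0
clock: 9.05
position: [0.5045, 0.1167, 0.2958]
ee_rot: [-1.238, -2.887, -0.0]
force: [-0.2, -0.4, -2.7]
width: 0.434
gripper_force: 60.0
shift [-0.0107  0.0181 -0.0042] roll 2.15 Y 133.57 tilt 0.0 pos [0.5045 0.1167 0.2958] q [ 0.13  0.46 -0.62  1.92  0.35  0.86  0.1 ] F [-0.2 -0.4 -2.7] w 0.0398 59.99274015426636 9.05
```

```bash
python3 -m inch '0 0 0 0.14 0.03; 0 0 0 0.28 0.03; 0 0 0 0.42 0.03; 0 0 0 0.56 0.03; 0 0 0 0.7 0.03' 60;
python3 -m inch '0 0 0 0.14 0.03; 0 0 0 0.28 0.03; 0 0 0 0.42 0.03; 0 0 0 0.56 0.03; 0 0 0 0.7 0.03' 60;
python3 g.py 0.52 0.121 0.30 10.4
```

```text
clock: 9.55
position: [0.5045, 0.1168, 0.2958]
ee_rot: [-2.153, -2.288, 0.0]
force: [-0.0, -0.3, -2.2]
width: 0.434
gripper_force: 60.0
clock: 10.05
position: [0.5045, 0.1169, 0.2957]
ee_rot: [-2.807, -1.411, 0.0]
force: [-0.6, -0.1, -1.9]
width: 0.43
gripper_force: 60.0
shift [ 0.0126  0.01   -0.0043] roll 0.75 Y 53.38 tilt 0.01 pos [0.5045 0.1169 0.2957] q [-0.12  0.41 -0.27  1.94  0.15  0.81 -1.11] F [-0.6 -0.1 -1.9] w 0.0395 59.99251663684845 10.05
```

```bash
python3 -m inch '0 0 0 0.14 0.03; 0 0 0 0.28 0.03; 0 0 0 0.42 0.03; 0 0 0 0.56 0.03; 0 0 0 0.7 0.03' 60;
python3 -m inch '0 0 0.03 0.05 0.03; 0 0 0.06 0.05 0.03; 0 0 0.09 0.05 0.03; 0 0 0.09 0.05 0.03; 0 0 0.09 0.05 0.03' 60;
python3 g.py 0.525 0.1214 0.205 10.4; python3 - <<'E'
from h import *
b=arm.get_image("top");a=arm.get_image("scene")
f=lambda im,r,c:cv2.resize(im[r:r+80,c:c+80],(400,400),interpolation=cv2.INTER_CUBIC)
save("p2",np.hstack([f(b,110,180),f(a,160,250)]))
E
```

```text
clock: 10.55
position: [0.5045, 0.1169, 0.2957]
ee_rot: [-3.12, -0.363, 0.0]
force: [-0.3, 0.0, -1.3]
width: 0.431
gripper_force: 60.0
clock: 11.05
position: [0.5045, 0.1169, 0.2059]
ee_rot: [3.128, 0.294, -0.002]
force: [0.5, 0.3, -1.4]
width: 0.435
gripper_force: 60.0
shift [ 0.021  -0.0007  0.0009] roll 0.006 Y 10.72 tilt 0.07 pos [0.5045 0.1169 0.2059] q [-0.27  0.53 -0.08  2.03  0.07  0.59 -1.78] F [ 0.5  0.3 -1.4] w 0.0399 59.999268651008606 11.05
```

View pics/p2.png

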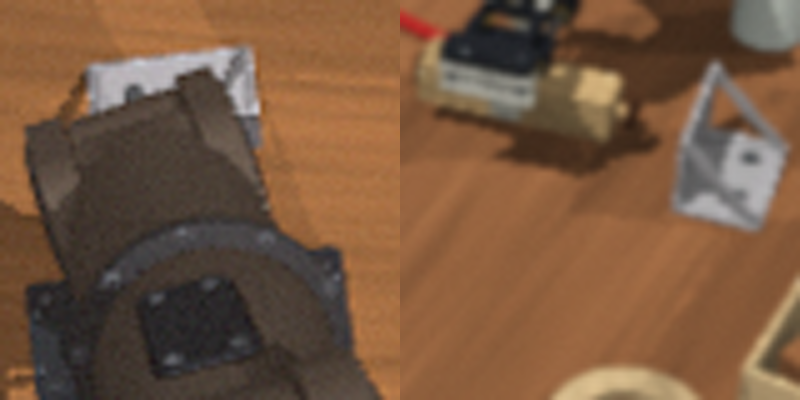

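The rail is level and turned end for end, with the second head at about (625,105) facing the unmoved bracket. I'm pressing it now.

```bash
python3 -m inch '0.012 0 0 0.006 0.03; 0.024 0 0 0.006 0.03; 0.034 0 0 0.006 0.03; 0.039 0 0 0.006 0.03; 0.043 0 0 0.006 0.03' 60
python3 -m inch '0.002 0 0 0 0.03; 0.004 0 0 0 0.03; 0.006 0 0 0 0.03; 0.006 0 0 0 0.03' 60
python3 g.py 0.525 0.1214 0.205 10.4
```

```text
clock: 11.65
position: [0.5474, 0.1247, 0.2057]
ee_rot: [-3.129, -0.283, -0.0]
force: [0.2, 0.3, -2.4]
width: 0.429
gripper_force: 60.0
clock: 12.05
position: [0.5515, 0.1255, 0.2053]
ee_rot: [3.128, 0.284, -0.005]
force: [-3.9, -1.1, 0.1]
width: 0.434
gripper_force: 60.0
shift [-0.0268 -0.0008  0.0004] roll -0.001 Y 10.37 tilt 0.19 pos [0.5515 0.1255 0.2053] q [-0.26  0.58 -0.07  1.91  0.07  0.66 -1.77] F [-3.9 -1.1  0.1] w 0.0398 59.99992489814758 12.05
```

```bash
python3 -m inch '0.002 0 0 0 0.03; 0.004 0 0 0 0.03; 0.006 0 0 0 0.03; 0.006 0 0 0 0.03' 60
python3 -m inch '0.001 0 0 0 0.03; 0.002 0 0 0 0.03; 0.003 0 0 0 0.03; 0.003 0 0 0 0.03' 60
python3 g.py 0.525 0.1214 0.205 10.4
```

```text
clock: 12.45
position: [0.5568, 0.1264, 0.2052]
ee_rot: [3.128, 0.284, -0.007]
force: [-8.9, -0.7, 2.4]
width: 0.432
gripper_force: 60.0
clock: 12.85
position: [0.5596, 0.1269, 0.2052]
ee_rot: [3.128, 0.284, -0.008]
force: [-7.9, -2.2, 2.7]
width: 0.432
gripper_force: 60.0
shift [-0.035  -0.0008  0.0004] roll -0.001 Y 10.37 tilt 0.29 pos [0.5596 0.1269 0.2052] q [-0.26  0.59 -0.07  1.89  0.07  0.67 -1.77] F [-7.9 -2.2  2.7] w 0.0396 60.00057756900787 12.85
```

```bash
python3 -m inch '0.001 0 0 0 0.03; 0.002 0 0 0 0.03; 0.003 0 0 0 0.03; 0.003 0 0 0 0.03' 60
python3 -m inch '0.001 0 0 0 0.03; 0.002 0 0 0 0.03; 0.003 0 0 0 0.03; 0.003 0 0 0 0.03' 60
python3 g.py 0.525 0.1214 0.205 10.4
```

```text
clock: 13.25
position: [0.5623, 0.1275, 0.2051]
ee_rot: [3.128, 0.284, -0.009]
force: [-8.4, -1.5, 3.7]
width: 0.43
gripper_force: 60.0
clock: 13.65
position: [0.5633, 0.1276, 0.2046]
ee_rot: [3.127, 0.284, -0.017]
force: [-18.2, -3.6, 8.7]
width: 0.431
gripper_force: 60.0
shift [-0.0388 -0.0008  0.    ] roll -0.0 Y 10.38 tilt 0.62 pos [0.5633 0.1276 0.2046] q [-0.26  0.6  -0.07  1.87  0.07  0.68 -1.76] F [-18.2  -3.6   8.7] w 0.0395 60.00246047973633 13.65
```

```bash
python3 -m inch '0.001 0 0 0 0.03; 0.002 0 0 0 0.03; 0.002 0 0 0 0.03' 60
python3 -m inch '-0.02 0 0 0 0.03; -0.045 0 0 0 0.03; -0.065 0.03 0 0 0.03; -0.065 0.06 0 0 0.03; -0.065 0.06 0.01 0 0.03' 60
python3 g.py 0.5 0.07 0.184 10.4
```

```text
clock: 13.95
position: [0.564, 0.1278, 0.2041]
ee_rot: [3.126, 0.284, -0.022]
force: [-22.5, -3.6, 9.6]
width: 0.43
gripper_force: 60.0
clock: 14.45
position: [0.5168, 0.0535, 0.1966]
ee_rot: [3.127, 0.275, 0.003]
force: [-0.3, -0.9, -2.4]
width: 0.428
gripper_force: 60.0
shift [-0.0137 -0.0192  0.0126] roll -0.006 Y 10.04 tilt 0.19 pos [0.5168 0.0535 0.1966] q [-0.15  0.54 -0.08  2.03  0.08  0.57 -1.68] F [-0.3 -0.9 -2.4] w 0.0393 59.998719692230225 14.45
```

```bash
python3 -m inch '0 0 0.005 0 0.03; 0 0 0.01 0 0.03; 0 0 0.012 0 0.03; 0 0 0.0125 0 0.03; 0 0 0.0125 0 0.03' 60
python3 g.py 0.5 0.07 0.183 10.4;  python3 - <<'E'
from h import *
a=arm.get_image("scene")
save("p3",cv2.resize(a[160:240,200:320],(720,480),interpolation=cv2.INTER_CUBIC))
E
```

```text
clock: 14.95
position: [0.5161, 0.0588, 0.1833]
ee_rot: [-3.128, -0.285, 0.0]
force: [-0.2, 0.4, -1.5]
width: 0.43
gripper_force: 60.0
shift [-0.0138 -0.0139  0.0003] roll 0.0 Y 10.42 tilt 0.02 pos [0.5161 0.0588 0.1833] q [-0.16  0.57 -0.08  2.04  0.08  0.54 -1.68] F [-0.2  0.4 -1.5] w 0.0395 59.999486804008484 14.95
```

View pics/p3.png

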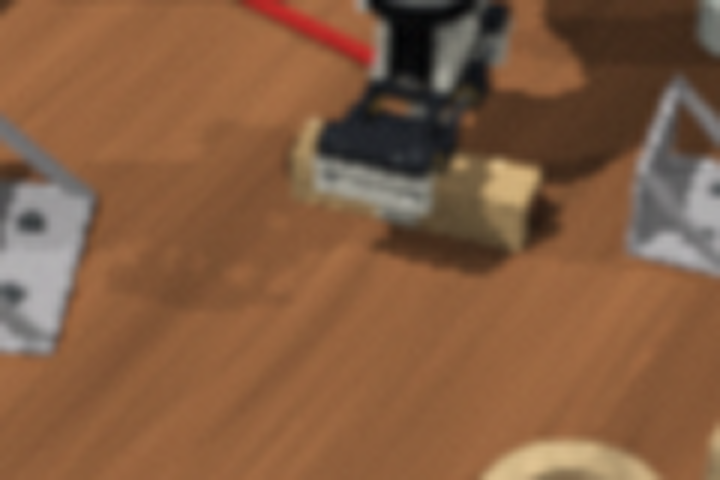

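The rail is at bench level, around (420,195), clear of the pencil and both grey brackets. I'll feel for the bench, then release.

```bash
python3 -m inch '0 0 0.001 0 0.03; 0 0 0.002 0 0.03; 0 0 0.002 0 0.03' 60
python3 -m inch '0 0 0 0 0.07; 0 0 0 0 0.07; 0 0 0 0 0.07; 0 0 0 0 0.07; 0 0 0 0 0.07'
```

```text
clock: 15.3
position: [0.5164, 0.0585, 0.1827]
ee_rot: [-3.128, -0.284, -0.002]
force: [-4.7, 0.8, 21.4]
width: 0.431
gripper_force: 60.0
clock: 15.8
position: [0.5162, 0.0579, 0.1811]
ee_rot: [3.129, 0.283, -0.0]
force: [1.3, 0.3, -0.1]
width: 0.756
gripper_force: 0.0
```

```bash
python3 -m inch '0 0 -0.01 0 0.07; 0 0 -0.04 0 0.07; 0 0 -0.08 0 0.07; 0 0 -0.12 0 0.07; 0 0 -0.16 0 0.07'
python3 -m inch '-0.04 0.02 0 0 0.07; -0.07 0.06 -0.02 0 0.07; -0.08 0.10 -0.04 0 0.07; -0.09 0.14 -0.05 0 0.07; -0.1 0.18 -0.06 0 0.07'
python3 -m inch '0 0 0 0 0.07; 0 0 0 0 0.07; 0 0 0 0 0.07'
python3 - <<'E'
from h import *
a=arm.get_image("scene")
b=arm.get_image("top")
save("p4",np.hstack([cv2.resize(b[110:190,170:250],(400,400),interpolation=cv2.INTER_CUBIC),cv2.resize(a[160:240,230:310],(400,400),interpolation=cv2.INTER_CUBIC)]))
E
```

```text
clock: 16.3
position: [0.5158, 0.0579, 0.3436]
ee_rot: [-3.129, -0.284, -0.001]
force: [1.6, 0.1, -0.3]
width: 0.763
gripper_force: 0.0
clock: 16.8
position: [0.4494, -0.1386, 0.403]
ee_rot: [3.128, 0.284, 0.003]
force: [0.2, -0.6, 0.2]
width: 0.761
gripper_force: 0.0
clock: 17.1
position: [0.4501, -0.136, 0.4013]
ee_rot: [-3.128, -0.285, 0.0]
force: [-0.4, 0.3, 0.4]
width: 0.762
gripper_force: 0.0
```

View pics/p4.png

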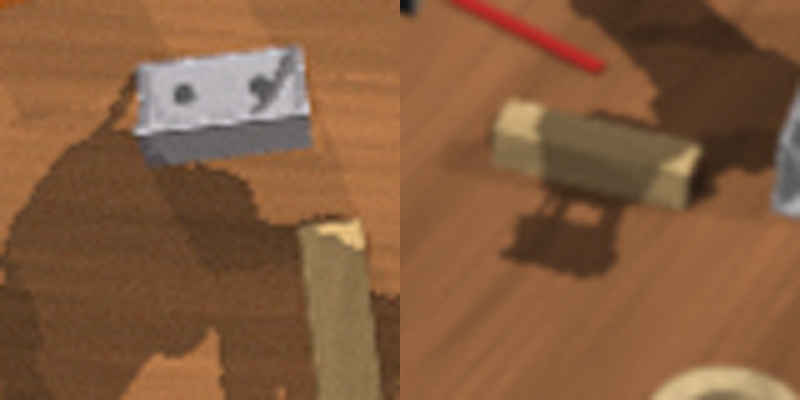

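The rail lies flat and free around (600,155) in the right crop. No stem gap shows at the ends, and the bracket and pencil are where they were. Both presses ended on a hard stop at over 20 N, well above the 9 N of friction, so I'm handing in.

```bash
python3 -c "from cell import arm; print(arm.sign_off())"
```

```text
the job is handed in; nothing more can be done
None
```

I pressed both buttons to a hard stop against the small grey bracket, turning the rail end for end in between, then laid the rail flat on the bench, let go and handed in at about 17 s; no verdict came back.

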